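# Press the orange dial lens home

### The arm

A 6-joint arm with a two-finger parallel gripper is mounted at the origin on the work surface. World frame = base frame: x ahead of the robot, y to its left, z up, the work surface at z = 0. Lengths are in mm, angles in degrees, forces in N, time in s.
With the tool pointing down it reaches from about 350 to 850 mm from the base axis. Payload 8.1 kg.
Tool frame: the origin (TCP) lies between the finger pads; the fingertips stand 22 mm ahead of it and the grasp point (between the pads) lies 3 mm ahead of it; z points along the fingers, y is the line along which they close (so a half turn about z gives the same grasp; the last joint's range is limited). The gripper opens to 85 mm and grips with 20 to 120 N. Pads are 22 mm wide; open, the fingers measure 114 mm over their backs; the gripper's body (76 mm by 85 mm) begins 54 mm behind the grasp point. The pads swing forward as they close: fully open they stand 13 mm farther back than shut.
Start: joints at [67.643, 7.471, 85.268, -0, 87.261, -4.893], TCP at [180.04, 572.356, 253.292] pointing down, gripper open.
Joint ranges: [-169.43, 169.43], [-51.17, 129.36], [1.28, 143.12], [-76.62, 256.62], [0, 156.53], [-152.29, 152.29]. Speed limits (degrees/s): [136.94, 136.94, 159.86, 180, 180, 180].

### API

Orientations are given as [roll, pitch, yaw] about the fixed x, y, z axes, in that order (R = Rz(yaw) Ry(pitch) Rx(roll)).
In Python, from bench import r, vision gives the robot as it stands.
- The arm moves only by the tool step_arm, never from a script. Its argument "targets" is a list that holds one entry, the list of rows, each a list of 6 numbers: the shift along the world's x, y, z in mm, then the turn, a rotation vector about the world's x, y, z in rad. In form: [[[x, y, z, rx, ry, rz], ...]]. A call has 1 to 12 rows; each row is the pose to reach, as a shift and turn from the pose commanded when the call began; what a row does not reach only later rows make up. A row lasts 1/12 s, in which the tool goes at most 41.7 mm and 7.16 degrees, less where a joint would pass 70% of its speed; a pose out of reach is approached as far as the arm can. A call with a gripper value outside its range is refused whole. "fingers" is the gripper's target within -1 to 1 (shut at 1, half-way at 0, fully open at -1), set as the call begins (left out, the last holds). The fingers move at their own pace and stop on an object; "newtons" is the grip in N (left out, the last holds). Time passes only in rows, so rows that repeat a pose let the fingers close. It gives the time, the measured TCP pose, the force, the opening and the grip force at its end, in the units of the state.
- r.sense(): the state, without advancing time (a new reading comes with each control period).
- vision.snapshot(name): name is "scene" or "top" or "wrist"; returns a dict with "img" (400x640x3 uint8, blue, green, red), "mtx" (3x3 intrinsics, pixels), "D" ([k1, k2, p1, p2, k3] as OpenCV has them; the pictures are not rectified), "eye" and "attitude" of the camera in the world. Camera axes: x right, y up, looking along -z (the intrinsics and any distortion apply to the point x, -y, -z); pixel columns grow to the right and rows downward; lengths in mm; the calibration is good to about 2 mm. A picture is of the moment at which its call begins. There is no depth.
- r.hand_in(): hands the job in; it is judged then, once.
The state is a dict: "time": time; "joint_pos": joint angles; "qd": joint speeds; "joint_efforts": joint torques, N m; "tool_pos": TCP position; "tcp_rot": TCP orientation; "ft_force": force on the tool from outside, world axes, zero at the start; "wrist_torque": the same for the moment, N m; "finger_gap": finger opening in mm; "grip_force": force on a finger pad.
Only numpy, scipy, OpenCV 4.12 (cv2) and the standard library are available. Lean on these libraries where they do the work, as an engineer would, in place of code of your own. Each camera call takes 0.05 s, during which the arm holds its last target. There are 200 camera calls.

### The job

The bench magnifier is hanging over a jukebox dial panel in which the orange glass lens still stands proud of its bezel. First push the magnifier's head aside, either way, until it no longer hangs over the panel, then press the orange lens gently down with the fingertips until it is fully home with its rim flush with the bezel, and withdraw. Do not touch the green and clear lenses, which are not cleaned yet and must stay standing proud, and do not disturb the loose parts lying round the panel; nothing is to be picked up or pulled out.

Things in the scene. Friction and masses are not known exactly. Their poses are not given: they have to be found in the camera images.
- panel: Cream cast dial panel, 115 (own x) x 250 (own y) mm, fixed face up on two wooden battens; origin at the centre of its underside on the table top, z up. Plate top 26 mm above the table. Three round chrome bezels (68 mm outside, tops 36 mm above the table) stand in a row on own y at -72, 0 and +72 mm, own x = 0; the three lenses sit in them in any order. The plate and the bezels are fixed.
- orange_lens (a joint): How far the orange lens has been pressed in, m: 0 = rim 8 mm proud of the bezel, 0.008 = fully home at its stop, rim flush. It starts between 0 and 0.002. It slides straight down against about 5 N of friction from its rubber and stays where it is left; at the stop it is rigid. It could also be pulled up (negative values), which is wrong. The glass cracks above 40 N.
- orange_top (a point): Top centre of the orange glass lens: 50 mm diameter, low dome rising 4 mm above its rim, glossy orange. This point is 48 mm above the table at joint value 0 and 40 mm when home; axis vertical.
- green_top (a point): Top centre of the green glass lens, same size and fit, standing 5 to 8 mm proud. Leave alone.
- clear_top (a point): Top centre of the clear, colourless glass lens, same size and fit, standing 5 to 8 mm proud. Leave alone.
- magnifier_head (a point): Centre of the swing-arm magnifier's round cream head: a level ring, 132 mm outside diameter, 28 mm thick, glass in it, 172 to 200 mm above the table (this point 186 mm). It swings level at 310 mm radius about the fixed stand's upright post, which is 310 mm from here along this point's own x axis. Own x is within 0.12 rad of world +x at the start. About 1.5 N moves it; it stays where it is left.
- magnifier_rod (a point): Where a 13 mm upright rod carries the head, at its rim on the stand side, 67 mm from the head's centre (this point 200 mm above the table). From the rod's top the cream arm, 30 mm wide, 250 to 285 mm above the table, runs level to the post (303 mm high, round foot 170 mm wide). It can swing 1.4 rad to either side of straight at the robot.
- spindle: Tiny brass record spindle standing upright on the table beside the panel, 44 mm high, foot 22 mm; origin at the centre of its underside. Loose, leave alone.
- lever: Chrome selector lever lying on the table beside the panel, about 110 x 22 mm, 16 mm high, along own x; origin at its middle, on the table. Loose, leave alone.
- resistor_a: Grey ceramic tube resistor, 100 mm long (own x), 18 mm thick, with lugs up to 26 mm, lying in front of the panel; origin under its middle. Loose, leave alone.
- resistor_b: The other such resistor, same size. Loose, leave alone.
- screwdriver: Screwdriver with a red handle, 160 mm long (own x), lying behind the panel; origin under its middle. Loose, leave alone.

How it is judged:
By the outcome, as a careful person would: the job done as asked, in the order asked, and still so for the second after the job is handed in, with the robot touching nothing.
It also fails if it takes over 48 s, if anything falls off the work surface, if the arm or the gripper's body presses on something with over 40 N, if the wrist force passes 120 N, or if a joint passes its speed limit or range.

## Working session

There is one attempt and no reset: what is moved stays moved. The work goes in short steps, Python scripts to look and compute and a tool call to move; the robot and the scene stay as the last step left them, time stands still between calls to the robot, and variables do not carry over. Pictures are saved under pics/ and viewed, at most 10 in all, crops included, and the job is handed in when it is done.

Besides the shell and the picture viewer there is one more tool, called after "Request:" as a command line: name --argument value ..., lists and objects as JSON in quotes. step_arm: Moves the arm, as the interface text tells. Its arguments: {"type":"object","properties":{"targets":{"type":"array"},"fingers":{"type":"number"},"newtons":{"type":"number"}},"required":["targets"]}

```bash
mkdir -p pics; cat > h.py <<'E'
import numpy as np,cv2
from bench import r,vision
def snap(n,f):
    s=vision.snapshot(n); cv2.imwrite('pics/'+f,s['img']); np.save('pics/'+f+'.npy',s,allow_pickle=True); return s
def load(f): return np.load('pics/'+f+'.npy',allow_pickle=True).item()
def att(s):
    a=np.array(s['attitude'],float)
    if a.shape==(3,3): return a
    from scipy.spatial.transform import Rotation as R
    return R.from_euler('xyz',a,degrees=True).as_matrix()
def ray(s,u,v,z):
    p=cv2.undistortPoints(np.array([[[u,v]]],float),np.array(s['mtx'],float),np.array(s['D'],float))[0,0]
    d=att(s)@np.array([p[0],-p[1],-1]); e=np.array(s['eye'],float)
    return e+d*(z-e[2])/d[2]
E
python3 - <<'E'
from h import *
a=snap('scene','s1.png');b=snap('top','t1.png')
for s in(a,b):print(s['eye'],s['attitude'],s['mtx'],s['D'])
cv2.imwrite('pics/v1.png',np.vstack([a['img'],b['img']])[:, :] if 0 else cv2.resize(np.vstack([a['img'],b['img']]),(480,600)))
print(r.sense())
E
```

```text
[ 984.81211696 -274.38428001  514.0790587 ] [55.43520777 -0.62318489 62.79010089] [[375.63619997   0.         317.07272022]
 [  0.         375.63619997 194.26654771]
 [  0.           0.           1.        ]] [-0.09158096  0.          0.          0.          0.        ]
[420.02632751 -13.32935855 807.11491908] [  7.28441979  -0.8135917  -90.50454896] [[383.04913015   0.         318.79600212]
 [  0.         383.04913015 197.73887117]
 [  0.           0.           1.        ]] [0.00697804 0.         0.         0.         0.        ]
{'time': 0.1, 'joint_pos': array([ 6.76428696e+01,  7.51163868e+00,  8.53255695e+01, -1.18418795e-04,
        8.72627693e+01, -4.89403882e+00]), 'qd': array([-0.08732155, -0.07111478, -0.17114128,  0.05778521,  0.01835734,
       -0.06465945]), 'joint_efforts': array([ 2.77770268e-03, -5.70944667e+01, -5.01947272e+01,  1.07279773e-04,
        7.82333838e-03,  7.05536468e-05]), 'tool_pos': array([179.85926001, 571.90058718, 252.31612619]), 'tcp_rot': array([-1.79900377e+02, -8.41156412e-03,  1.62536907e+02]), 'ft_force': array([-0.17094962, -0.5129229 ,  0.22154906]), 'wrist_torque': array([-0.0295463 , -0.00251799,  0.0520786 ]), 'grip_force': 0.0, 'finger_gap': 85.38666051151498}
```

View pics/t1.png

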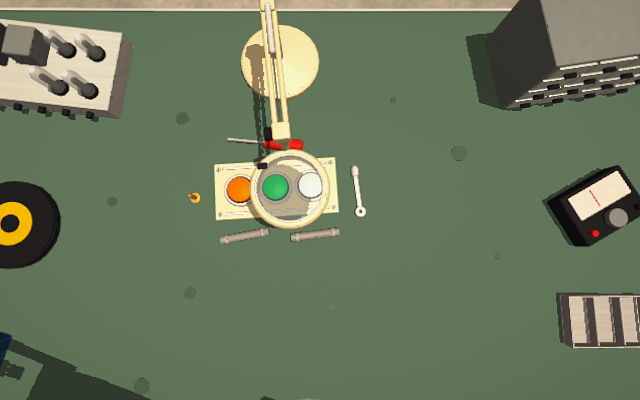

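View pics/s1.png

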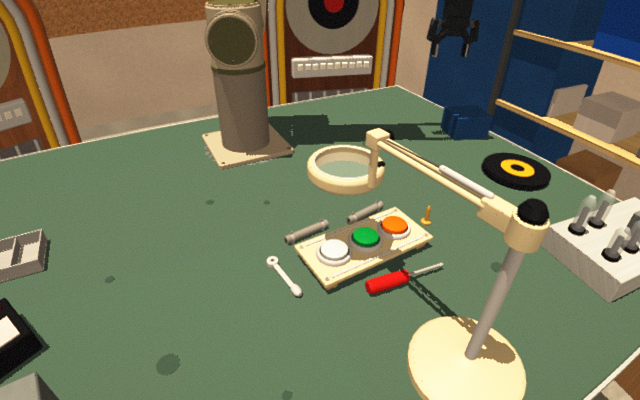

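The top view shows the orange lens at (239,189), green at (275,187), clear at (310,185), and the head ring centred near (290,188). The robot is at the bottom of the image and world +y is to the left. The scene view confirms the order.

```bash
python3 - <<'E'
from h import *
t=load('t1.png');s=load('s1.png')
def cen(im,lo,hi,box):
    h=cv2.cvtColor(im,cv2.COLOR_BGR2HSV);m=cv2.inRange(h,lo,hi);k=np.zeros_like(m);x0,y0,x1,y1=box;k[y0:y1,x0:x1]=m[y0:y1,x0:x1]
    c=max(cv2.findContours(k,0,2)[0],key=cv2.contourArea);return cv2.minEnclosingCircle(c),cv2.contourArea(c)
for n,lo,hi,bt,bs in(('or',(5,150,120),(18,255,255),(215,165,260,215),(375,205,415,245)),('gr',(50,120,60),(85,255,255),(255,165,295,210),(345,220,385,255))):
    a=cen(t['img'],lo,hi,bt);b=cen(s['img'],lo,hi,bs)
    print(n,a,ray(t,*a[0][0],44),b,ray(s,*b[0][0],44))
print('clear',ray(t,310,185,44))
# scene & top of head
print('head top',ray(t,290,188,196), 'edges',ray(t,249,188,186),ray(t,330,188,186),ray(t,290,149,196),ray(t,290,228,196))
for p in((214,164),(336,158),(339,213),(217,220)):print('corner',ray(t,*p,26))
print('foot',ray(t,280,61,10),'spindle',ray(t,195,198,5),ray(s,427,221,3))
print('head scene',ray(s,346,168,186))
print('lever',ray(t,353,170,8),ray(t,361,211,8))
c=cv2.resize(t['img'][130:250,180:380],None,fx=4,fy=4,interpolation=2);cv2.imwrite('pics/c1.png',c)
E
```

```text
or (((239.19911193847656, 189.0177001953125), 12.696878433227539), 434.0) [536.25361729 134.65336495  44.        ] (((394.0, 224.5), 12.500100135803223), 337.0) [542.48140449 130.94426131  44.        ]
gr (((275.1068420410156, 186.93589782714844), 12.281631469726562), 446.0) [540.01396002  62.70903123  44.        ] (((365.0, 237.0), 13.153046607971191), 385.5) [548.09066548  58.39334228  44.        ]
clear [543.50341177  -7.51429242  44.        ]
head top [514.22193462  23.58730264 196.        ] edges [516.2038239   91.17192417 186.        ] [515.32959566 -41.37609389 186.        ] [578.63997536  23.6283346  196.        ] [449.8676198   23.53943716 196.        ]
corner [591.70408901 191.02488586  26.        ]
corner [603.0499573  -61.90598211  26.        ]
corner [487.99949045 -66.38542817  26.        ]
corner [475.62464383 181.97940217  26.        ]
foot [824.70278027  56.87439372  10.        ] spindle [523.72871551 234.35569351   5.        ] [527.13233916 239.35509683   3.        ]
head scene [514.19788154  27.4843264  186.        ]
lever [581.01112882 -98.80897373   8.        ] [ 493.42540302 -113.84738447    8.        ]
```

View pics/c1.png

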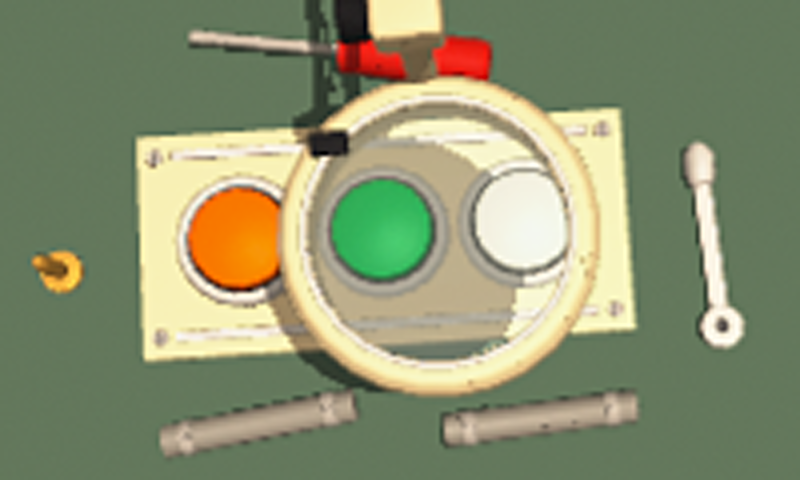

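The geometry fits: head (514,24) is 312 mm from the post (825,57), and the panel spans y -66 to 191. I'll close the fingers, approach the head's +y side and push it toward -y along its arc.

Request:
step_arm --targets '[[[25,-35,-10,0,0,0.06],[50,-70,-20,0,0,0.12],[75,-105,-30,0,0,0.18],[100,-140,-40,0,0,0.24],[125,-175,-50,0,0,0.3],[150,-210,-60,0,0,0.36],[175,-245,-70,0,0,0.42],[200,-280,-71,0,0,0.48],[225,-315,-71,0,0,0.54],[250,-350,-71,0,0,0.6],[275,-380,-71,0,0,0.66],[295,-405,-71,0,0,0.7]]]' --fingers 1 --newtons 40

```text
time: 1.1
tool_pos: [470.0, 172.3, 182.0]
tcp_rot: [180.0, -0.0, -157.2]
ft_force: [1.0, 0.2, 0.1]
finger_gap: 0.1
grip_force: 0.0
```

Request:
step_arm --targets '[[[25,-37,0,0,0,0],[30,-53,0,0,0,0],[31,-63,0,0,0,0],[30,-74,0,0,0,0],[29.5,-83,0,0,0,0],[29,-91,0,0,0,0],[28.5,-102,0,0,0,0],[28.5,-113,0,0,0,0],[28.5,-123,0,0,0,0],[29.5,-134,0,0,0,0],[30.5,-145,0,0,0,0],[31.5,-155,0,0,0,0]]]'

```text
time: 2.1
tool_pos: [501.2, 18.2, 182.5]
tcp_rot: [-180.0, 0.0, -157.4]
ft_force: [1.9, 2.5, 2.8]
finger_gap: 0.4
grip_force: 1.3
```

```bash
python3 - <<'E'
from h import *
t=snap('top','t2.png')
print(r.sense()['ft_force'],r.sense()['tool_pos'])
E
```

```text
[-0.6596456  -1.59369377 -0.18040986] [501.35940139  16.61618117 182.42617299]
```

View pics/t2.png

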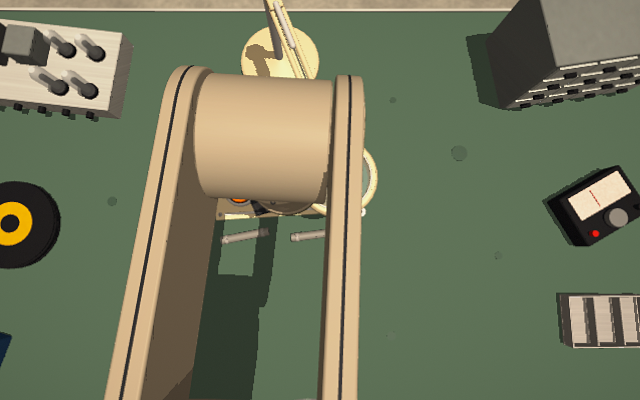

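The head is swinging as planned; its right edge is now at (378,178). I'll keep pushing along the arc.

Request:
step_arm --targets '[[[2,-10,0,0,0,0],[4,-21,0,0,0,0],[6,-32,0,0,0,0],[9,-42,0,0,0,0],[12,-52,0,0,0,0],[15,-62,0,0,0,0],[19,-72,0,0,0,0],[23,-82,0,0,0,0],[27,-92,0,0,0,0],[32,-102,0,0,0,0],[37,-111,0,0,0,0],[42,-120,0,0,0,0]]]'

```text
time: 3.15
tool_pos: [543.5, -101.6, 182.3]
tcp_rot: [180.0, -0.0, -157.4]
ft_force: [1.1, 3.4, 2.7]
finger_gap: 0.3
grip_force: 1.4
```

Request:
step_arm --targets '[[[3,-5,0,0,0,0],[5,-8,0,0,0,0],[5,-8,0,0,0,0],[0,0,0,0,0,0],[-10,20,0,0,0,0],[-25,50,0,0,0,0],[-25,85,0,0,0,0],[-22,120,-5,0,0,0],[-18,155,-10,0,0,0],[-14,190,-15,0,0,0],[-12,225,-20,0,0,0],[-12,240,-20,0,0,0]]]'

```text
time: 4.15
tool_pos: [528.9, 143.6, 160.8]
tcp_rot: [179.9, -0.1, -157.2]
ft_force: [-0.0, -0.4, -0.8]
finger_gap: 0.3
grip_force: 0.0
```

```bash
python3 - <<'E'
from h import *
w=snap('wrist','w1.png');s=snap('scene','s2.png');t=snap('top','t3.png')
print(w['eye'],w['attitude'],w['mtx'],r.sense()['tool_pos'],r.sense()['ft_force'])
cv2.imwrite('pics/v2.png',np.vstack([cv2.resize(i['img'],(480,300)) for i in(w,s)]))
E
```

```text
[463.26746131 115.6785975  280.44258767] [-1.63306630e+01 -4.13520848e-02  1.12736690e+02] [[300.08529595   0.         314.27994297]
 [  0.         300.08529595 202.44100102]
 [  0.           0.           1.        ]] [529.67541749 140.8469351  161.70810065] [ 0.72935858 -0.3524472  -0.02176668]
```

View pics/v2.png

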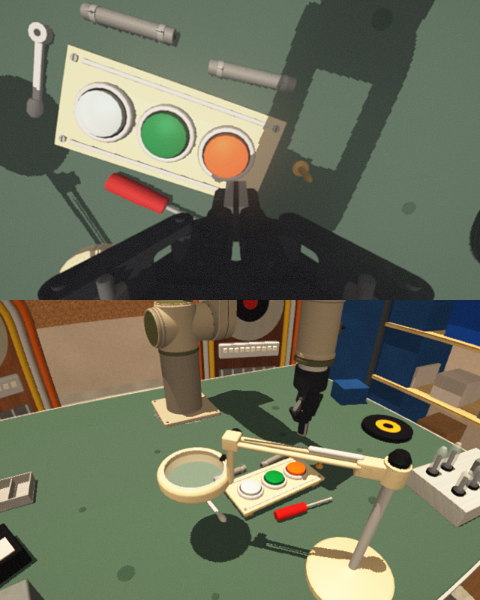

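The head is off the panel: the scene half shows its ring centred at about (196,474). The wrist half shows all three lenses, with orange at (226,157). Next I'll locate the orange lens and check how far the head clears the panel.

```bash
python3 - <<'E'
from h import *
w=load('w1.png');s=load('s2.png')
def blobs(im,lo,hi):
    m=cv2.inRange(cv2.cvtColor(im,cv2.COLOR_BGR2HSV),lo,hi)
    for c in cv2.findContours(m,0,2)[0]:
        if cv2.contourArea(c)>250: yield c
for n,lo,hi in(('or',(4,130,90),(20,255,255)),('gr',(50,120,50),(85,255,255))):
    for c in blobs(w['img'],lo,hi):
        e=cv2.fitEllipse(c);print('w',n,e,ray(w,*e[0],44),ray(w,*e[0],45))
    for c in blobs(s['img'],lo,hi):
        e=cv2.fitEllipse(c)
        if e[0][1]<260: print('s',n,e,ray(s,*e[0],44))
print('head',ray(s,261,232,186))
E
```

```text
w or ((301.0574035644531, 207.52398681640625), (57.80382537841797, 59.69093704223633), 104.33324432373047) [535.3418424 134.2371742  44.       ] [535.03701415 134.15868336  45.        ]
s or ((394.5788269042969, 224.4247283935547), (18.60116958618164, 25.539064407348633), 98.04872131347656) [542.81236164 132.12838846  44.        ]
s or ((517.2769165039062, 167.68553161621094), (15.330458641052246, 35.55516815185547), 104.8620834350586) [501.17631717 558.12418028  44.        ]
s or ((592.3358764648438, 168.20767211914062), (28.852046966552734, 66.47026824951172), 112.24098205566406) [596.10001851 754.24904381  44.        ]
s or ((632.2219848632812, 144.869873046875), (21.235647201538086, 34.82072830200195), 88.6563491821289) [ 572.25732569 1036.18084281   44.        ]
s or ((578.161376953125, 138.0962677001953), (5.047220230102539, 231.72048950195312), 114.76802062988281) [465.30723409 900.24962183  44.        ]
s or ((281.8765869140625, 81.36506652832031), (7.905762195587158, 64.48564147949219), 178.3001708984375) [-383.35328325  277.86247327   44.        ]
s or ((585.6292114257812, 
[... 397 characters left out ...]
1104.35609529   44.        ]
s or ((379.7335205078125, 41.2822151184082), (6.859521865844727, 147.1972198486328), 5.227421283721924) [-827.54810967 1064.56604975   44.        ]
s or ((11.550773620605469, 32.352699279785156), (140.41058349609375, 152.304443359375), 0.0) [-2527.27342467 -1029.32273886    44.        ]
w gr ((216.93601989746094, 180.51522827148438), (53.05258560180664, 61.245635986328125), 141.7482147216797) [540.42293797  63.11315542  44.        ] [540.09661995  63.33547342  45.        ]
s gr ((365.27056884765625, 236.40185546875), (17.961475372314453, 25.69537353515625), 97.6854019165039) [546.86719555  59.80653177  44.        ]
head [ 608.99969813 -161.87895216  186.        ]
```

View pics/t3.png

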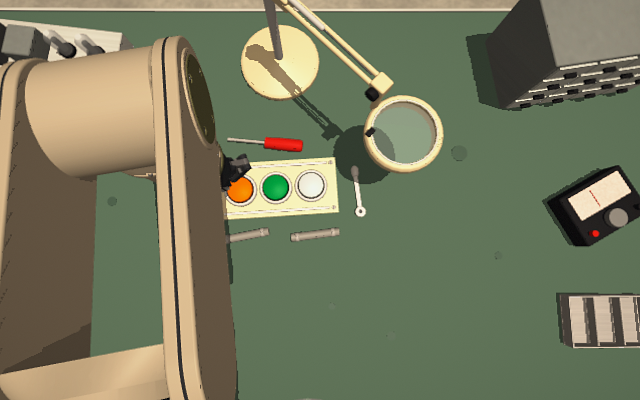

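Head now at (609,-162), about 30 mm clear of the panel. Orange lens at (538,134). I'll go down above it.

Request:
step_arm --targets '[[[1.5,1.5,0,0,0,0],[1.5,1.5,-10,0,0,0],[1.5,1.5,-20,0,0,0],[1.5,1.5,-32,0,0,0],[1.5,1.5,-44,0,0,0],[1.5,1.5,-56,0,0,0],[1.5,1.5,-66,0,0,0],[1.5,1.5,-74,0,0,0],[1.5,1.5,-80,0,0,0],[1.5,1.5,-82,0,0,0],[1.5,1.5,-82,0,0,0],[1.5,1.5,-82,0,0,0]]]'

```text
time: 5.3
tool_pos: [532.8, 140.9, 80.7]
tcp_rot: [-180.0, 0.0, -157.3]
ft_force: [0.3, -0.4, 0.8]
finger_gap: -0.0
grip_force: 0.0
```

```bash
python3 - <<'E'
from h import *
w=snap('wrist','w2.png');print(r.sense()['tool_pos'],r.sense()['ft_force'])
cv2.imwrite('pics/c2.png',cv2.resize(w['img'][100:400,120:500],None,fx=1.6,fy=1.6))
E
```

```text
[533.03847121 140.9469106   80.97858302] [ 0.94907612  0.32261037 -0.59721664]
```

View pics/c2.png

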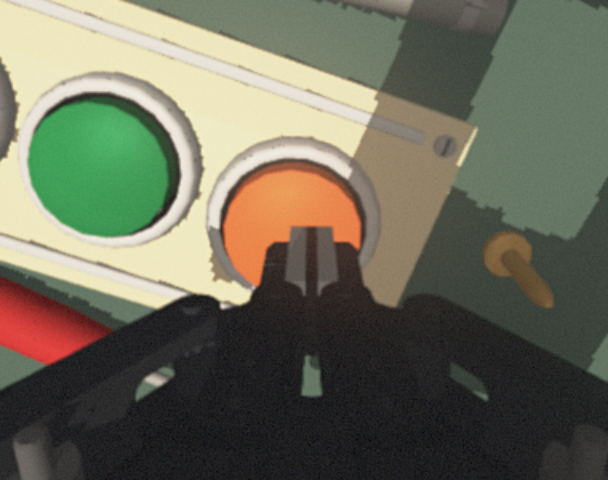

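The wrist crop shows the fingertips at (313,240), right of the lens centre at about (292,230). That matches the sensed offset of about (+5,-6.5) mm, so I'll correct it and go down.

Request:
step_arm --targets '[[[2.5,-3.5,0,0,0,0],[5,-6.5,0,0,0,0],[5,-6.5,-3,0,0,0],[5,-6.5,-6,0,0,0],[5,-6.5,-8,0,0,0],[5,-6.5,-9,0,0,0],[5,-6.5,-10,0,0,0],[5,-6.5,-11,0,0,0],[5,-6.5,-12,0,0,0],[5,-6.5,-12,0,0,0]]]'

```text
time: 6.18
tool_pos: [537.5, 134.4, 68.3]
tcp_rot: [-180.0, -0.0, -157.3]
ft_force: [0.0, -0.3, 0.2]
finger_gap: -0.0
grip_force: 0.0
```

Request:
step_arm --targets '[[[0,0,-0.7,0,0,0],[0,0,-1.3,0,0,0],[0,0,-2,0,0,0],[0,0,-2.6,0,0,0],[0,0,-3.2,0,0,0],[0,0,-3.8,0,0,0],[0,0,-4.4,0,0,0],[0,0,-5,0,0,0],[0,0,-5,0,0,0]]]'

```text
time: 6.93
tool_pos: [537.6, 134.4, 63.2]
tcp_rot: [180.0, 0.0, -157.4]
ft_force: [-0.7, 0.3, 3.6]
finger_gap: -0.1
grip_force: 1.6
```

Request:
step_arm --targets '[[[0,0,-0.4,0,0,0],[0,0,-0.8,0,0,0],[0,0,-1.1,0,0,0],[0,0,-1.4,0,0,0],[0,0,-1.4,0,0,0]]]'

```text
time: 7.35
tool_pos: [537.6, 134.4, 62.0]
tcp_rot: [-180.0, 0.0, -157.4]
ft_force: [-0.9, 1.0, 3.6]
finger_gap: 0.0
grip_force: 2.5
```

Request:
step_arm --targets '[[[0,0,-0.2,0,0,0],[0,0,-0.4,0,0,0],[0,0,-0.4,0,0,0]]]'

```text
time: 7.6
tool_pos: [537.7, 134.3, 62.0]
tcp_rot: [-180.0, 0.0, -157.4]
ft_force: [-3.2, -0.6, 7.8]
finger_gap: 0.1
grip_force: 4.1
```

Request:
step_arm --targets '[[[0,0,-0.2,0,0,0],[0,0,-0.4,0,0,0],[0,0,-0.4,0,0,0]]]'

```text
time: 7.85
tool_pos: [537.7, 134.4, 61.9]
tcp_rot: [-180.0, 0.0, -157.4]
ft_force: [-3.7, -0.7, 10.3]
finger_gap: 0.2
grip_force: 5.7
```

Request:
step_arm --targets '[[[0,0,-0.3,0,0,0],[0,0,-0.6,0,0,0],[0,0,-0.6,0,0,0],[0,0,-0.6,0,0,0]]]'

```text
time: 8.18
tool_pos: [537.8, 134.4, 61.8]
tcp_rot: [-180.0, 0.0, -157.4]
ft_force: [-6.8, -1.0, 16.4]
finger_gap: -0.1
grip_force: 8.1
```

The tool is at the stop: fingertips at about 40 mm, and the force rises with no further travel. Withdrawing straight up.

Request:
step_arm --targets '[[[0,0,1,0,0,0],[0,0,3,0,0,0],[0,0,8,0,0,0],[0,0,18,0,0,0],[0,0,30,0,0,0],[0,0,45,0,0,0],[0,0,60,0,0,0],[0,10,80,0,0,0],[-10,40,100,0,0,0],[-30,70,120,0,0,0],[-50,100,140,0,0,0],[-50,100,140,0,0,0]]]'

```text
time: 9.18
tool_pos: [487.0, 239.7, 206.9]
tcp_rot: [179.9, 0.4, -157.1]
ft_force: [-0.0, -0.1, -0.3]
finger_gap: 0.3
grip_force: 0.0
```

Request:
step_arm --targets '[[[-25,35,0,0,0,0],[-50,70,0,0,0,0],[-75,105,0,0,0,0],[-100,140,0,0,0,0],[-125,175,0,0,0,0],[-150,200,0,0,0,0],[-170,220,0,0,0,0],[-170,220,0,0,0,0],[-170,220,0,0,0,0]]]'

```text
time: 9.93
tool_pos: [316.5, 455.4, 201.4]
tcp_rot: [180.0, 0.1, -157.2]
ft_force: [0.6, 0.1, -0.7]
finger_gap: -0.1
grip_force: 0.0
```

```bash
python3 - <<'E'
from h import *
s=snap('scene','s3.png');t=snap('top','t4.png');print(r.sense()['tool_pos'],r.sense()['ft_force'])
a=cv2.resize(s['img'][180:320,230:450],(660,300),interpolation=2) if 0 else cv2.resize(s['img'][190:300,240:450],(573,300),interpolation=2)
b=cv2.resize(t['img'][90:250,150:456],(573,300),interpolation=2)
cv2.imwrite('pics/v3.png',np.vstack([a,b]))
E
```

```text
[318.09193515 453.96701714 201.0975452 ] [ 0.04546834 -0.07732123 -0.12113739]
```

View pics/v3.png

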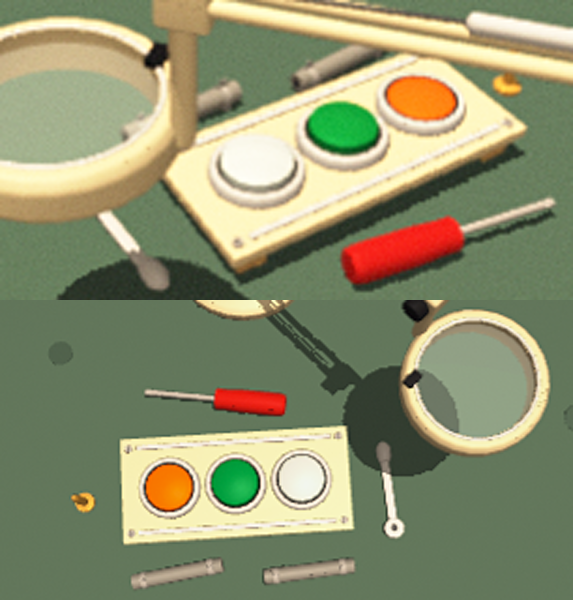

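The orange lens at (420,97) sits flush while green and clear still stand proud. The head is off the panel and the loose parts have not moved.

```bash
python3 -c "
from bench import r
print(r.hand_in())"
```

```text
the job is handed in; nothing more can be done
None
```

I swung the magnifier about 30 mm clear of the panel, then pressed the orange lens home to its stop at about 16 N. I withdrew and handed the job in at about 10 s; in the last pictures green and clear still stood proud and the loose parts looked unmoved.

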